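# Sort the handful left on the laundry niche ledge

### The job

Sort the things left on the ledge: lay both clothespins (the purple and the wooden one) on the floor of the lilac basket, neither on top of the other, stand the red spool upright in the red bin and the blue spool upright in the blue bin, and set the steel pill tin, lid up, wholly on the cork mat. Leave the button jar with the yellow lid standing where it is.

Things in the scene. Friction and masses are not known exactly. Their poses are not given: they have to be found in the camera images.
- purple_pin_c (a point): Purple clothespin lying on its side, 72 mm long (along its x), 16 mm wide (y), 12 mm high, 15 g. Loose. The point is its centre, 6 mm above the surface it rests on; x runs along its length (yaw within 0.5 rad of world x at the start), z up. Grip it across its 16 mm width near the middle; two can lie side by side in the basket, 50 mm apart
- wooden_pin_c (a point): Natural brown wooden clothespin lying on its side, 72 mm long (along its x), 16 mm wide (y), 12 mm high, 15 g. Loose. The point is its centre, 6 mm above the surface it rests on; x runs along its length (yaw within 0.5 rad of world x at the start), z up. Grip it across its 16 mm width near the middle; two can lie side by side in the basket, 50 mm apart
- red_spool_c (a point): Spool with red thread (its flat ends the same colour, with a pale wooden core in the middle), a stiff upright cylinder 38 mm in diameter and 50 mm tall, 40 g. Loose. The point is its centre, 25 mm above the surface it rests on; z up along its axis
- blue_spool_c (a point): Spool with blue thread (its flat ends the same colour, with a pale wooden core in the middle), a stiff upright cylinder 38 mm in diameter and 50 mm tall, 40 g. Loose. The point is its centre, 25 mm above the surface it rests on; z up along its axis
- pill_tin_c (a point): Round stainless steel pill tin, closed, 54 mm in diameter, 28 mm tall, 60 g. Loose. The point is its centre, 14 mm above the surface it rests on; z up, out of its lid
- button_jar_c (a point): Bystander: small amber jar with a yellow lid, 56 mm in diameter, 60 mm tall, 250 g, standing in the same row as the loose things. Its point is the centre, 30 mm above the ledge. It is to stay where it is
- peg_basket: Low pale lilac plastic basket with a white floor, open at the top, fixed to the ledge: outside 106 mm (x) by 136 mm (y), inside 100 by 130 mm, walls 3 mm thick and 30 mm high. The origin is the centre of its underside; its inner floor lies 4 mm above the origin; z up
- red_bin: Red plastic bin, square, open at the top, fixed to the ledge: 86 x 86 mm outside, 80 x 80 mm inside, walls 3 mm thick and 18 mm high. The origin is the centre of its underside; its inner floor lies 4 mm above the origin; x and y run along its sides, z up
- blue_bin: Blue plastic bin, square, open at the top, fixed to the ledge: 86 x 86 mm outside, 80 x 80 mm inside, walls 3 mm thick and 18 mm high. The origin is the centre of its underside; its inner floor lies 4 mm above the origin; x and y run along its sides, z up
- cork_mat: Round flat cork mat, 90 mm in diameter, 4 mm thick, fixed to the ledge; the origin is the centre of its underside, 4 mm below its top face; z up
Not all that is in view belongs to the job. Several things look just like the part that bears red_spool_c: the one meant starts farthest to the robot's right. Of the things that look like the cork_mat, the larger one is meant.

How it is judged:
At the end, for the whole second after the job is handed in: Pins inside the lilac basket, on its floor (centres under 17 mm above its underside); each spool in the bin of its colour, on its floor, tilt under 0.15 rad; tin flat, lid up, centre within 20 mm of the mat's; jar within 20 mm of its start, upright; all released and at rest (x of purple_pin_c in the frame of peg_basket between -0.05 and 0.05 m and y of purple_pin_c in the frame of peg_basket between -0.065 and 0.065 m and z of each of purple_pin_c, wooden_pin_c in the frame of peg_basket below 0.017 m and x of wooden_pin_c in the frame of peg_basket between -0.05 and 0.05 m and y of wooden_pin_c in the frame of peg_basket between -0.065 and 0.065 m and horizontal distance between red_spool_c and red_bin below 0.035 m and z of red_spool_c in the frame of red_bin below 0.034 m and angle between each of red_spool_c, blue_spool_c, pill_tin_c's own z axis and vertical below 0.15 rad and horizontal distance between blue_spool_c and blue_bin below 0.035 m and z of blue_spool_c in the frame of blue_bin below 0.034 m and horizontal distance between pill_tin_c and cork_mat below 0.02 m and z of pill_tin_c in the frame of cork_mat below 0.023 m and linear speed of each of red_spool, purple_pin, pill_tin, blue_spool, wooden_pin, button_jar below 0.02 m/s and not (distance of button_jar_c from where it was at the start of the episode above 0.02 m or angle between button_jar_c's own z axis and vertical above 0.35 rad)); the robot touches nothing.
It fails at once if the button jar is pushed more than 20 mm or tipped (distance of button_jar_c from where it was at the start of the episode above 0.02 m or angle between button_jar_c's own z axis and vertical above 0.35 rad).
It also fails if it takes over 128 s, if anything falls off the work surface, if the arm or the gripper's body presses on something with over 40 N, if the wrist force passes 120 N, or if a joint passes its speed limit or range.

### The arm

A 7-joint arm with a two-finger parallel gripper is mounted at the origin on the work surface. World frame = base frame: x ahead of the robot, y to its left, z up, the work surface at z = 0. Lengths are in m, angles in rad, forces in N, time in s.
With the tool pointing down it reaches from about 0.425 to 0.875 m from the base axis. Payload 4.7 kg.
Tool frame: the origin (TCP) lies at the very end of the fingers, on their centre line; the grasp point (between the pads) lies 19 mm behind it; z points along the fingers, y is the line along which they close (so a half turn about z gives the same grasp; the last joint's range is limited). The gripper opens to 87 mm and grips with 3 to 60 N. Pads are 19 mm wide; open, the fingers measure 117 mm over their backs; the gripper's body (75 mm by 190 mm) begins 51 mm behind the grasp point.
Start: joints at [-1.278, 0.321, -0.07, 1.45, 0.023, 1.371, -0.057], TCP at [0.179, 0.625, 0.223] pointing down, gripper open.
Joint ranges: [-2.86, 2.86], [-0.3, 2.09], [-1.38, 1.24], [0.06, 2.45], [-1.56, 4.7], [0.09, 2.05], [-2.69, 2.69]. Speed limits (rad/s): [2.57, 2.57, 3.14, 3.14, 3.14, 3.14, 3.14].

### API

Orientations are given as a rotation vector (axis times angle).
In Python, from bench import ctrl, imaging, ticket gives the robot as it stands.
- The arm moves only by the tool jog_arm, never from a script. Its argument "rows" is text: rows parted by semicolons, each of 7 numbers parted by spaces: the shift along the tool's x, y, z in cm, then the turn, a rotation vector about the tool's x, y, z in rad, then the closure, from -1 (fully open) to 1 (shut), so that 0 is half open. A call has 1 to 5 rows; each row shifts and turns the commanded pose from where the row before left it, along the tool's axes as they then stand; what a row does not reach is not made up. A row lasts 1/8 s, in which the tool goes at most 62.5 mm and 10.7 degrees, less where a joint would pass 70% of its speed; a pose out of reach is approached as far as the arm can. A call with a gripper value outside its range is refused whole. The fingers move at their own pace and stop on an object; "force" is the grip in N (left out, the last holds). Time passes only in rows, so rows that do not move let the fingers close. It gives the time, the measured TCP pose, the force, the opening and the grip force at its end, in the units of the state.
- ctrl.get_state(): the state, without advancing time (a new reading comes with each control period).
- imaging.get_image(name): name is "scene" or "top" or "wrist"; returns a dict with "img" (420x560x3 uint8, blue, green, red), "vertical_fov" (degrees; the focal length in pixels is half the picture's height over the tangent of half this angle, whatever the lens; pixels are square), "cx", "cy" (the principal point, pixels), "origin" and "orientation" of the camera in the world. Camera axes: x right, y down, z forward; pixel columns grow to the right and rows downward; lengths in m; the calibration is good to about 2 mm. A picture is of the moment at which its call begins. There is no depth.
- ticket.close_job(): hands the job in; it is judged then, once.
The state is a dict: "time": time; "joint_positions": joint angles; "qd": joint speeds; "joint_torque": joint torques, N m; "position": TCP position; "tool_rot": TCP orientation; "ft_force": force on the tool from outside, world axes, zero at the start; "torque": the same for the moment, N m; "grip_width": opening from 0.0 (shut) to 1.0 (fully open); "grip_force": force on a finger pad.
Only numpy, scipy, OpenCV 4.12 (cv2) and the standard library are available. Lean on these libraries where they do the work, as an engineer would, in place of code of your own. Each camera call takes 0.05 s, during which the arm holds its last target. There are 200 camera calls.

## Working session

There is one attempt and no reset: what is moved stays moved. The work goes in short steps, Python scripts to look and compute and a tool call to move; the robot and the scene stay as the last step left them, time stands still between calls to the robot, and variables do not carry over. Pictures are saved under pics/ and viewed, at most 14 in all, crops included, and the job is handed in when it is done.

Besides the shell and the picture viewer there is one more tool, called in YAML: its name, and indented under it one key for each argument. jog_arm: Moves the arm, as the interface text tells. Its arguments: {"type":"object","properties":{"rows":{"type":"string"},"force":{"type":"number"}},"required":["rows"]}

```bash
mkdir -p pics; python3 - <<'E'
from bench import ctrl, imaging
import cv2,pickle
s=ctrl.get_state();print(s)
for n in ("scene","top","wrist"):
    d=imaging.get_image(n);cv2.imwrite(f"pics/{n}0.png",d["img"]);pickle.dump(d,open(f"{n}0.pkl","wb"))
    print(n,d["vertical_fov"],d["cx"],d["cy"],d["origin"],d["orientation"],[k for k in d])
E
```

```text
{'time': 0.0, 'joint_positions': array([-1.27789015,  0.32182888, -0.0701044 ,  1.45170699,  0.02264702,
        1.37079315, -0.05685582]), 'qd': array([-0.00149429,  0.00205933,  0.00018329, -0.00169159,  0.00026526,
        0.00104152,  0.00074084]), 'joint_torque': array([ 7.67241709e-04, -4.91303480e+01, -4.03702743e-01, -3.12533391e+01,
       -6.41333009e-02,  4.36990173e-02,  1.80750803e-04]), 'position': array([0.17878199, 0.62433878, 0.22144181]), 'tool_rot': array([-4.36351110e-01, -3.11100699e+00,  3.05446708e-03]), 'ft_force': array([-0.16206724,  0.78030399, -0.03812812]), 'torque': array([ 0.00787405,  0.03298561, -0.00909736]), 'grip_force': 0.0, 'grip_width': 1.0014154346609152}
scene 55.79003437375719 268.4698668947721 211.37650646167805 [1.22028736 0.01949816 0.50883807] [-1.62661743 -1.65009202  0.88179568] ['img', 'vertical_fov', 'cx', 'cy', 'origin', 'orientation']
top 52.5484258170865 279.29955708983437 211.98876691595333 [ 0.44324144 -0.01241752  0.86626701] [-2.16563076  2.11474253 -0.13068985] ['img', 'vertical_fov', 'cx', 'cy', 'origin', 'orientation']
wrist 68.53703190232663 279.80062407243673 208.1221795966919 [0.11165359 0.64262517 0.38368719] [2.33287463 1.75926791 0.22859862] ['img', 'vertical_fov', 'cx', 'cy', 'origin', 'orientation']
```

View pics/top0.png

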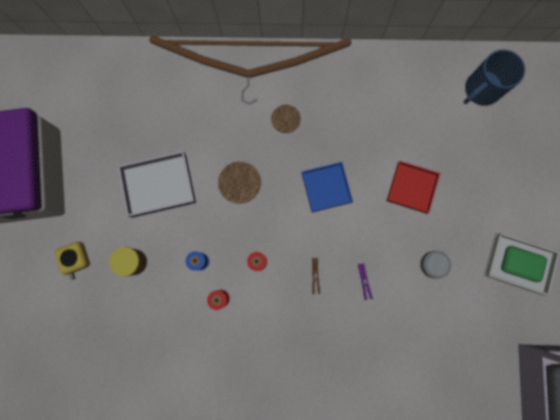

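View pics/scene0.png

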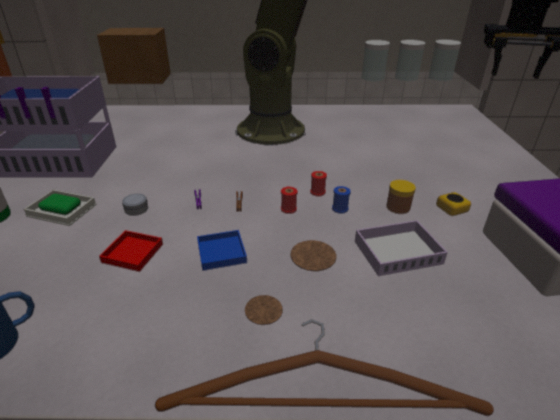

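```bash
cat > h.py <<'E'
import numpy as np,cv2,pickle
from scipy.spatial.transform import Rotation as R
def f(d): return d["img"].shape[0]/2/np.tan(np.radians(d["vertical_fov"])/2)
def cast(d,px,z):
    F=f(d);v=R.from_rotvec(d["orientation"]).apply([(px[0]-d["cx"])/F,(px[1]-d["cy"])/F,1]);o=np.array(d["origin"])
    return (o+v*(z-o[2])/v[2])[:2]
def proj(d,p):
    F=f(d);v=R.from_rotvec(d["orientation"]).inv().apply(np.array(p)-d["origin"]);return np.array([F*v[0]/v[2]+d["cx"],F*v[1]/v[2]+d["cy"]])
def hue(d,h0,h1,s0=90,v0=30):
    return cv2.inRange(cv2.cvtColor(d["img"],cv2.COLOR_BGR2HSV),(h0,s0,v0),(h1,255,255))
def blobs(m,amin=40):
    c,_=cv2.findContours(m,cv2.RETR_EXTERNAL,cv2.CHAIN_APPROX_NONE)
    return [k for k in c if cv2.contourArea(k)>amin]
E
python3 - <<'E'
from h import *
for n in ("top","scene"):
    d=pickle.load(open(n+"0.pkl","rb"));print(n)
    for name,a,b,s in [("red",0,4,120),("red2",174,180,120),("brown",5,20,60),("yellow",21,35,100),("blue",105,125,110),("purple",130,160,60)]:
        for c in blobs(hue(d,a,b,s)):
            r=cv2.minAreaRect(c);print(name,np.round(r[0],1),np.round(r[1],1),round(r[2]),"z0",cast(d,r[0],0).round(3),"z50",cast(d,r[0],.05).round(3))
d=pickle.load(open("top0.pkl","rb"))
t=cv2.resize(d["img"][220:330,90:470],None,fx=2.1,fy=2.1,interpolation=cv2.INTER_CUBIC)
t=cv2.convertScaleAbs(t,alpha=1.6)
cv2.imwrite("pics/crop_row.png",t)
E
```

```text
top
red [217.6 299.2] [17.9 20.6] 63 z0 [0.386 0.124] z50 [0.389 0.116]
red [256.7 261.1] [18.3 17.4] 27 z0 [0.464 0.048] z50 [0.463 0.045]
red [413.3 186.8] [42.9 41.2] 17 z0 [ 0.624 -0.27 ] z50 [ 0.614 -0.255]
brown [215.9 299.8] [9.4 9.8] 63 z0 [0.385 0.127] z50 [0.388 0.119]
brown [315.  265.5] [15.  4.] 90 z0 [ 0.458 -0.07 ] z50 [ 0.457 -0.067]
brown [256.5 260.5] [9. 9.] 0 z0 [0.465 0.049] z50 [0.464 0.045]
brown [139.8 262.7] [10.7 24.2] 7 z0 [0.455 0.286] z50 [0.454 0.269]
brown [239. 182.] [40. 40.] 90 z0 [0.626 0.09 ] z50 [0.616 0.084]
brown [285.5 118.5] [26.9 26.9] 45 z0 [ 0.766 -0.003] z50 [ 0.747 -0.004]
brown [249.7  56.3] [200.1  39.6] 1 z0 [0.905 0.078] z50 [0.879 0.072]
yellow [125.  261.5] [27. 30.] 90 z0 [0.456 0.316] z50 [0.456 0.297]
yellow [ 71.4 257.9] [26.7 29.6] 69 z0 [0.461 0.427] z50 [0.46  0.402]
blue [196.5 260.5] [17. 21.] 90 z0 [0.462 0.171] z50 [0.461 0.16 ]
blue [326.6 186.5] [41.  41.7] 76 z0 [ 0.621 -0.092] z50 [ 0.611 -0.087]
blue [479.3  87.3] [ 6.4 18.4] 60 z0 [ 0.843 -0.414] z50 [ 0.82  -0.391]
blue [489.7  76.4] [32.2 16.1] 62 z0 [ 0.868 -0.43
[... 1364 characters left out ...]
[221.7 249.1] [33.7 45. ] 81 z0 [ 0.607 -0.09 ] z50 [ 0.668 -0.079]
blue [341.  199.4] [15.2 25.2] 3 z0 [0.42  0.173] z50 [0.499 0.158]
blue [63. 93.] [ 8. 28.] 90 z0 [-0.389 -0.861] z50 [-0.231 -0.775]
blue [33. 93.] [ 8. 18.] 90 z0 [-0.39  -0.987] z50 [-0.232 -0.888]
blue [ 9. 93.] [ 8. 16.] 90 z0 [-0.391 -1.088] z50 [-0.233 -0.979]
purple [198.2 198.5] [18.5  6.2] 81 z0 [ 0.418 -0.168] z50 [ 0.497 -0.15 ]
purple [527. 215.] [74. 64.] 90 z0 [0.483 0.579] z50 [0.555 0.524]
purple [  2.5 109.5] [ 5. 17.] 0 z0 [-0.196 -1.001] z50 [-0.057 -0.901]
purple [ 23.5 101.6] [34.5  9.7] 69 z0 [-0.284 -0.969] z50 [-0.136 -0.872]
purple [ 48.7 101.9] [34.5  9.2] 71 z0 [-0.279 -0.868] z50 [-0.132 -0.781]
```

View pics/crop_row.png

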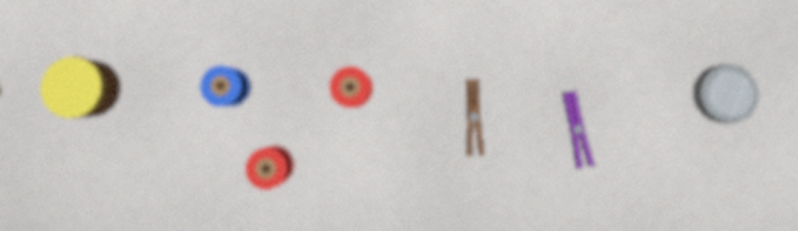

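```bash
python3 - <<'E'
from h import *
d=pickle.load(open("top0.pkl","rb"))
hsv=cv2.cvtColor(d["img"],cv2.COLOR_BGR2HSV)
print("bg hsv",hsv[320,320],"tin",hsv[265,436],"basket floor",hsv[185,157],"wall",hsv[185,125],hsv[158,160])
def roi(x0,y0,x1,y1,m):
    k=np.zeros(m.shape,np.uint8);k[y0:y1,x0:x1]=m[y0:y1,x0:x1];return k
S=hsv[...,1];V=hsv[...,2]
# pins: axis by PCA on pixels
for n,b in (("wood",(300,245,330,305)),("purp",(350,250,385,310))):
    m=roi(*b,((S>50)).astype(np.uint8)*255)
    p=np.argwhere(m)[:,::-1].astype(float)
    w=np.array([cast(d,q,.008) for q in p]);r=cv2.minAreaRect(w.astype(np.float32)*1000)
    vx,vy,_,_=cv2.fitLine(w.astype(np.float32),cv2.DIST_L2,0,.01,.01).ravel()
    print(n,len(p),"rect",np.round(r[0],1),np.round(r[1],1),"yaw",np.arctan(vy/vx),"px",p.mean(0))
m=roi(415,245,457,283,(abs(V.astype(int)-int(np.median(V[230:240,400:480])))>12).astype(np.uint8)*255)
for c in blobs(m):
    e=cv2.minEnclosingCircle(c);print("tin",e,cast(d,e[0],.028))
m=roi(180,245,212,277,hue(d,5,25,60));c=max(blobs(m,5),key=cv2.contourArea);q=cv2.minEnclosingCircle(c);print("bluecore",q,cast(d,q[0],.05))
m=roi(180,245,212,277,hue(d,105,125,110,110));
for c in blobs(m): q=cv2.minEnclosingCircle(c);print("bluetop",q,cast(d,q[0],.05))
for n,b in(("basketdark",(115,148,200,222)),):
    m=roi(*b,((V<int(np.median(V[230:240,100:180]))-20)).astype(np.uint8)*255)
    for c in blobs(m): 
        r=cv2.minAreaRect(c);P=cv2.boxPoints(r);print("basket",np.round(r,1) if 0 else r,"z.03",cast(d,r[0],.03),[cast(d,p,.03).round(3) for p in P])
for n,hh,b in(("red",(0,4),(380,150,450,220)),("blue",(105,125),(295,150,360,220))):
    c=max(blobs(roi(*b,hue(d,*hh,100))),key=cv2.contourArea);r=cv2.minAreaRect(c);P=cv2.boxPoints(r);print(n,cast(d,r[0],.018),[cast(d,p,.018).round(3) for p in P])
cm=max(blobs(roi(205,155,270,210,hue(d,5,22,40))),key=cv2.contourArea);e=cv2.minEnclosingCircle(cm);print("cork",e,cast(d,e[0],.004))
E
```

```text
bg hsv [ 10   6 125] tin [ 99  15 118] basket floor [105  10 149] wall [138  20  64] [137  22  83]
wood 141 rect [439.1 -70.6] [67.3 12.2] yaw 0.05309369 px [315.17730496 273.70921986]
purp 225 rect [ 429.6 -168.8] [69.6 16.3] yaw 0.21538436 px [364.39111111 281.02666667]
tin ((434.8789367675781, 263.7912292480469), 16.122512817382812) [ 0.46638339 -0.30080318]
bluecore ((194.5, 260.5), 2.9155757427215576) [0.46077761 0.16381102]
bluetop ((195.14285278320312, 260.46429443359375), 9.488085746765137) [0.46087568 0.16258057]
basket ((157.27474975585938, 185.0024871826172), (53.114341735839844, 70.07442474365234), 77.27564239501953) z.03 [0.61029152 0.25129963] [array([0.646, 0.335]), array([0.681, 0.198]), array([0.575, 0.169]), array([0.541, 0.304])]
red [ 0.62064886 -0.26517379] [array([ 0.591, -0.211]), array([ 0.675, -0.236]), array([ 0.651, -0.32 ]), array([ 0.567, -0.294])]
blue [ 0.61715497 -0.09034195] [array([ 0.647, -0.039]), array([ 0.67 , -0.121]), array([ 0.588, -0.142]), array([ 0.565, -0.06 ])]
cork ((239.19427490234375, 182.17469787597656), 21.38186264038086) [0.62511825 0.08941395]
```

jog_arm:
  rows: "0 0 0 0 0 -0.14 -0.4; 0 0 0 0 0 -0.139 -0.4; -3.1 -5.1 0 0 0 0 -0.4; -3.1 -5.1 0 0 0 0 -0.4; -3.1 -5.1 0 0 0 0 -0.4"
  force: 12

```text
time: 0.78
position: [0.2728, 0.4701, 0.2222]
tool_rot: [-0.001, 3.142, -0.001]
ft_force: [0.9, -0.3, 0.1]
grip_width: 0.704
grip_force: 0.0
```

jog_arm:
  rows: "-3.1 -5.1 0 0 0 0 -0.4; -3.1 -5.1 0 0 0 0 -0.4; -3.1 -5.1 0 0 0 0 -0.4; -3.1 -5.1 0 0 0 0 -0.4; -3.1 -5.1 0 0 0 0 -0.4"

```text
time: 1.4
position: [0.4276, 0.2152, 0.2226]
tool_rot: [-0.001, 3.141, 0.001]
ft_force: [1.4, 0.1, -0.6]
grip_width: 0.698
grip_force: 0.0
```

jog_arm:
  rows: "-3.1 -5.1 0 0 0 0 -0.4; 0 0 3 0 0 0 -0.4; 0 0 3 0 0 0 -0.4; 0 0 0 0 0 0 -0.4; 0 0 0 0 0 0 -0.4"

```text
time: 2.02
position: [0.4585, 0.1663, 0.1636]
tool_rot: [-0.001, 3.14, 0.001]
ft_force: [-0.1, 0.3, 0.3]
grip_width: 0.7
grip_force: 0.0
```

```bash
cat >> h.py <<'E'
def see(n,name,*cols):
    from bench import imaging
    d=imaging.get_image(n);cv2.imwrite(f"pics/{name}.png",d["img"]);pickle.dump(d,open(name+".pkl","wb"));return d
E
python3 - <<'E'
from h import *
d=see("wrist","w1")
print(d["origin"])
for n,p in (("blue",(.461,.163,.05)),("red",(.464,.045,.05)),("cork",(.625,.0894,.004)),("jar",(.456,.294,.06))): print(n,proj(d,p))
for c in blobs(hue(d,105,125,110)): 
    r=cv2.boundingRect(c);print(r)
E
```

```text
[0.38836454 0.16470184 0.32559696]
blue [278.0901179  206.53479735]
red [150.85534915 209.59247205]
cork [217.48465343 328.15939781]
jar [425.37747759 204.04439782]
(259, 178, 41, 48)
```

View pics/w1.png

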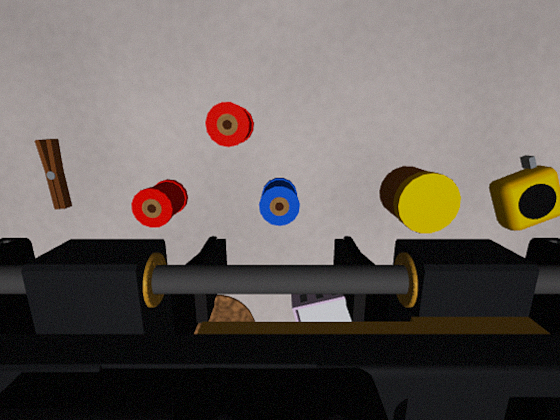

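jog_arm:
  rows: "-0.25 -0.3 4.7 0 0 0 -0.4; 0 0 4.7 0 0 0 -0.4; 0 0 4.6 0 0 0 -0.4; 0 0 0 0 0 0 -0.4; 0 0 0 0 0 0 0.6"

```text
time: 2.7
position: [0.4622, 0.1638, 0.0247]
tool_rot: [-0.001, 3.139, 0.002]
ft_force: [0.8, 0.2, 0.6]
grip_width: 0.65
grip_force: 0.0
```

jog_arm:
  rows: "0 0 0 0 0 0 0.6; 0 0 0 0 0 0 0.6; 0 0 0 0 0 0 0.6; 0 0 0 0 0 0 0.6; 0 0 0 0 0 0 0.6"

```text
time: 3.32
position: [0.4617, 0.1637, 0.0241]
tool_rot: [-0.001, 3.139, 0.003]
ft_force: [-0.5, -0.4, 5.9]
grip_width: 0.432
grip_force: 12.0
```

jog_arm:
  rows: "0 0 -5 0 0 0 0.6; 0 0 -5 0 0 0 0.6; -3.1 -5.08 0 0 0 0 0.6; -3.1 -5.08 0 0 0 0 0.6; -3.1 -5.08 0 0 0 0 0.6"

```text
time: 3.95
position: [0.5544, 0.0094, 0.1232]
tool_rot: [-0.002, 3.14, 0.001]
ft_force: [0.9, 0.5, -0.0]
grip_width: 0.431
grip_force: 12.0
```

jog_arm:
  rows: "-3.1 -5.08 0 0 0 0 0.6; -3.1 -5.08 0 0 0 0 0.6; 0 0 3 0 0 0 0.6; 0 0 3 0 0 0 0.6; 0 0 0 0 0 0 0.6"

```text
time: 4.58
position: [0.6133, -0.0906, 0.0601]
tool_rot: [0.0, -3.136, -0.0]
ft_force: [0.2, 0.5, -0.2]
grip_width: 0.436
grip_force: 12.0
```

jog_arm:
  rows: "-0.3 0 1.6 0 0 0 0.6; 0 0 1.5 0 0 0 0.6; 0 0 0 0 0 0 0.6; 0 0 0 0 0 0 0.6; 0 0 0 0 0 0 0.6"

```text
time: 5.2
position: [0.6191, -0.091, 0.0323]
tool_rot: [-0.0, 3.14, 0.0]
ft_force: [0.4, -0.2, -0.4]
grip_width: 0.433
grip_force: 12.0
```

jog_arm:
  rows: "0 0 0.25 0 0 0 0.6; 0 0 0 0 0 0 0.6; 0 0 0.15 0 0 0 0.6; 0 0 0 0 0 0 0.6"

```text
time: 5.7
position: [0.6187, -0.091, 0.0282]
tool_rot: [-0.0, 3.141, 0.001]
ft_force: [-1.7, 0.5, 4.6]
grip_width: 0.431
grip_force: 12.0
```

jog_arm:
  rows: "0 0 0 0 0 0 -0.4; 0 0 0 0 0 0 -0.4; 0 0 0 0 0 0 -0.4; 0 0 -5 0 0 0 -0.4; 0 0 -5 0 0 0 -0.4"

```text
time: 6.32
position: [0.618, -0.091, 0.128]
tool_rot: [0.0, -3.14, 0.0]
ft_force: [0.9, -0.6, 0.2]
grip_width: 0.694
grip_force: 0.0
```

jog_arm:
  rows: "3.88 3.4 0 0 0 0 -0.4; 3.88 3.4 0 0 0 0 -0.4; 3.88 3.4 0 0 0 0 -0.4; 3.88 3.4 0 0 0 0 -0.4; 0 0 0 0 0 0 -0.4"

```text
time: 6.95
position: [0.4607, 0.048, 0.1273]
tool_rot: [0.009, -3.14, -0.003]
ft_force: [0.9, 0.3, -0.0]
grip_width: 0.702
grip_force: 0.0
```

jog_arm:
  rows: "0 0 5.2 0 0 0 -0.4; 0 0 5.1 0 0 0 -0.4; 0 0 0 0 0 0 -0.4; 0 0 0 0 0 0 0.6; 0 0 0 0 0 0 0.6"

```text
time: 7.58
position: [0.4655, 0.0452, 0.0267]
tool_rot: [0.0, 3.138, 0.002]
ft_force: [0.6, -0.2, -0.0]
grip_width: 0.554
grip_force: 0.0
```

jog_arm:
  rows: "0 0 0 0 0 0 0.6; 0 0 0 0 0 0 0.6; 0 0 0 0 0 0 0.6; 0 0 0 0 0 0 0.6"

```text
time: 8.07
position: [0.4647, 0.0454, 0.0261]
tool_rot: [-0.0, 3.139, 0.002]
ft_force: [-1.2, 0.2, 7.1]
grip_width: 0.435
grip_force: 12.0
```

jog_arm:
  rows: "0 0 -5 0 0 0 0.6; 0 0 -5 0 0 0 0.6; -2.6 -5.17 0 0 0 0 0.6; -2.6 -5.17 0 0 0 0 0.6; -2.6 -5.17 0 0 0 0 0.6"

```text
time: 8.7
position: [0.5423, -0.1112, 0.1253]
tool_rot: [-0.002, 3.14, 0.001]
ft_force: [0.6, 0.4, 0.2]
grip_width: 0.433
grip_force: 12.0
```

jog_arm:
  rows: "-2.6 -5.17 0 0 0 0 0.6; -2.6 -5.17 0 0 0 0 0.6; -2.6 -5.17 0 0 0 0 0.6; 0 0 4.5 0 0 0 0.6; 0 0 4.4 0 0 0 0.6"

```text
time: 9.32
position: [0.6197, -0.2663, 0.0347]
tool_rot: [0.002, 3.141, -0.001]
ft_force: [0.1, 1.2, -0.3]
grip_width: 0.433
grip_force: 12.0
```

jog_arm:
  rows: "0 0 0 0 0 0 0.6; 0 0 0 0 0 0 0.6; 0 0 0.4 0 0 0 0.6; 0 0 0 0 0 0 0.6"

```text
time: 9.82
position: [0.6199, -0.265, 0.0326]
tool_rot: [-0.001, 3.14, 0.0]
ft_force: [0.7, 0.8, 0.0]
grip_width: 0.431
grip_force: 12.0
```

jog_arm:
  rows: "0 0 0.2 0 0 0 0.6; 0 0 0 0 0 0 0.6; 0 0 0.1 0 0 0 0.6; 0 0 0 0 0 0 0.6"

```text
time: 10.32
position: [0.6194, -0.2652, 0.0285]
tool_rot: [0.0, -3.142, -0.0]
ft_force: [0.0, 0.7, -0.3]
grip_width: 0.432
grip_force: 12.0
```

jog_arm:
  rows: "0 0 0.1 0 0 0 0.6; 0 0 0 0 0 0 0.6; 0 0 0 0 0 0 0.6"

```text
time: 10.7
position: [0.6197, -0.2652, 0.0283]
tool_rot: [-0.0, 3.141, 0.0]
ft_force: [-1.4, 0.7, 4.7]
grip_width: 0.433
grip_force: 12.0
```

jog_arm:
  rows: "0 0 0 0 0 0 -0.4; 0 0 0 0 0 0 -0.4; 0 0 0 0 0 0 -0.4; 0 0 -5.5 0 0 0 -0.4; 0 0 -5.5 0 0 0 -0.4"

```text
time: 11.32
position: [0.6188, -0.2649, 0.1379]
tool_rot: [0.0, -3.14, -0.0]
ft_force: [1.1, 0.7, 0.1]
grip_width: 0.695
grip_force: 0.0
```

jog_arm:
  rows: "5.2 -1.27 0 0 0 0 -0.9; 5.2 -1.27 0 0 0 0 -0.9; 5.2 -1.27 0 0 0 0 -0.9; 0 0 0 0 0 0 -0.9; 0 0 0 0 0 0 -0.9"

```text
time: 11.95
position: [0.4641, -0.303, 0.1378]
tool_rot: [-0.0, 3.14, 0.001]
ft_force: [1.5, -1.1, 0.1]
grip_width: 0.951
grip_force: 0.0
```

```bash
python3 - <<'E'
from h import *
d=see("wrist","w2")
print(d["origin"])
print(proj(d,(.465,-.303,.028)))
see("top","t2")
E
```

```text
[ 0.39392066 -0.30460259  0.29984865]
[281.72302    205.80986923]
```

View pics/w2.png

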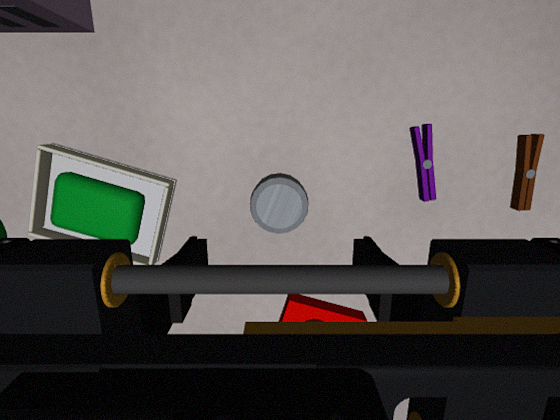

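View pics/t2.png

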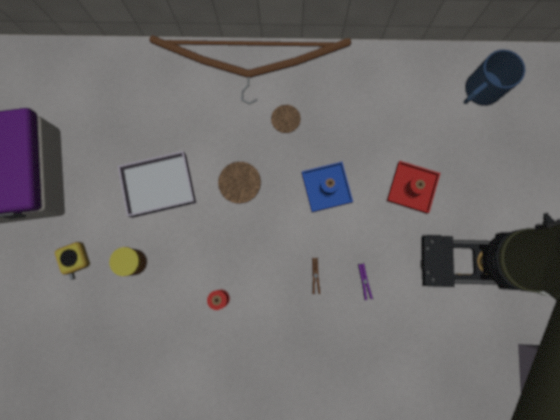

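jog_arm:
  rows: "0 -0.2 4.5 0 0 0 -0.8; 0 0 4.3 0 0 0 -0.8; 0 0 3 0 0 0 -0.8; 0 0 1 0 0 0 -0.8; 0 0 0 0 0 0 -0.8"

```text
time: 12.68
position: [0.4638, -0.3052, 0.0093]
tool_rot: [0.002, -3.141, 0.0]
ft_force: [-0.3, -0.7, 0.2]
grip_width: 0.903
grip_force: 0.0
```

jog_arm:
  rows: "0 0 0 0 0 0 0.4; 0 0 0 0 0 0 0.4; 0 0 0 0 0 0 0.4; 0 0 0 0 0 0 0.4; 0 0 0 0 0 0 0.4"

```text
time: 13.3
position: [0.4639, -0.3053, 0.0102]
tool_rot: [-0.001, 3.141, 0.0]
ft_force: [-0.1, 1.3, 5.0]
grip_width: 0.617
grip_force: 12.0
```

jog_arm:
  rows: "0 0 -5 0 0 0 0.4; 0 0 -5 0 0 0 0.4; -2.3 5.64 0 0 0 0 0.4; -2.3 5.64 0 0 0 0 0.4; -2.3 5.64 0 0 0 0 0.4"

```text
time: 13.92
position: [0.5327, -0.1344, 0.1095]
tool_rot: [0.001, 3.141, 0.0]
ft_force: [1.3, 0.4, -1.3]
grip_width: 0.614
grip_force: 12.0
```

jog_arm:
  rows: "-2.3 5.64 0 0 0 0 0.4; -2.3 5.64 0 0 0 0 0.4; -2.3 5.64 0 0 0 0 0.4; -2.3 5.64 0 0 0 0 0.4; 0 0 4.5 0 0 0 0.4"

```text
time: 14.55
position: [0.6284, 0.0982, 0.0666]
tool_rot: [-0.016, 3.134, 0.008]
ft_force: [-0.4, 0.0, -0.4]
grip_width: 0.613
grip_force: 12.0
```

jog_arm:
  rows: "0 0 4 0 0 0 0.4; 0 0 0.5 0 0 0 0.4; 0 0 0 0 0 0 0.4; 0 0 0.3 0 0 0 0.4; 0 0 0 0 0 0 0.4"

```text
time: 15.18
position: [0.6252, 0.0896, 0.0179]
tool_rot: [-0.0, 3.14, 0.001]
ft_force: [-0.7, -0.7, -1.0]
grip_width: 0.617
grip_force: 12.0
```

jog_arm:
  rows: "0 0 0.2 0 0 0 0.4; 0 0 0 0 0 0 0.4; 0 0 0.15 0 0 0 0.4; 0 0 0 0 0 0 0.4"

```text
time: 15.68
position: [0.6245, 0.0896, 0.0142]
tool_rot: [-0.0, 3.141, 0.001]
ft_force: [-2.5, -0.4, 6.2]
grip_width: 0.616
grip_force: 12.0
```

jog_arm:
  rows: "0 0 0 0 0 0 -0.7; 0 0 0 0 0 0 -0.7; 0 0 0 0 0 0 -0.7; 0 0 -5 0 0 0 -0.7; 0 0 -5 0 0 0 -0.7"

```text
time: 16.3
position: [0.6237, 0.0894, 0.1135]
tool_rot: [0.0, -3.14, 0.001]
ft_force: [1.0, 0.7, 0.8]
grip_width: 0.852
grip_force: 0.0
```

```bash
python3 - <<'E'
from h import *
d=pickle.load(open("w2.pkl","rb"))
for n,h,b in (("purp",(130,160),(400,110,450,215)),("wood",(0,20),(500,120,555,220))):
    m=hue(d,*h,70,20);k=np.zeros_like(m);k[b[1]:b[3],b[0]:b[2]]=m[b[1]:b[3],b[0]:b[2]]
    c=max(blobs(k),key=cv2.contourArea)
    w=np.array([cast(d,q[0],.01) for q in c],np.float32)*1000
    r=cv2.minAreaRect(w);P=cv2.boxPoints(r)
    a=np.argwhere(k)[:,::-1];W=np.array([cast(d,q,.01) for q in a],np.float32);l=cv2.fitLine(W,cv2.DIST_L2,0,.01,.01).ravel()
    print(n,r,"yaw",np.arctan(l[1]/l[0]))
d=pickle.load(open("t2.pkl","rb"))
E
```

```text
purp ((429.235595703125, -169.66949462890625), (72.72779846191406, 19.157499313354492), 12.087008476257324) yaw 0.22266418
wood ((437.70501708984375, -71.9736557006836), (72.13105010986328, 23.59325408935547), 4.726931095123291) yaw 0.06465728
```

jog_arm:
  rows: "4.65 -4 0 0 0 0 -0.4; 4.65 -4 0 0 0 0 0; 4.65 -4 0 0 0 0 0; 4.65 -4 0 0 0 0 0; 0 0 0 0 0 -0.055 0"

```text
time: 16.92
position: [0.4349, -0.0733, 0.1127]
tool_rot: [0.08, -3.14, -0.004]
ft_force: [0.4, 0.4, 0.1]
grip_width: 0.508
grip_force: 0.0
```

jog_arm:
  rows: "0 0 5 0 0 0 0; 0 0 4 0 0 0 0; 0 0 0 0 0 0 0; 0 0 0 0 0 0 0"

```text
time: 17.42
position: [0.4394, -0.0708, 0.0242]
tool_rot: [-0.086, 3.139, -0.0]
ft_force: [0.4, -0.6, -0.3]
grip_width: 0.499
grip_force: 0.0
```

jog_arm:
  rows: "0 0 1.2 0 0 0 0; 0 0 0.8 0 0 0 0; 0 0 0 0 0 0 0; 0 0 0 0 0 0 0"

```text
time: 17.92
position: [0.4385, -0.0706, 0.0032]
tool_rot: [-0.087, 3.14, -0.0]
ft_force: [0.4, -0.0, 0.6]
grip_width: 0.496
grip_force: 0.0
```

jog_arm:
  rows: "0 0 0 0 0 0 1; 0 0 0 0 0 0 1; 0 0 0 0 0 0 1; 0 0 0 0 0 0 1; 0 0 0 0 0 0 1"

```text
time: 18.55
position: [0.4384, -0.0704, 0.0031]
tool_rot: [-0.087, 3.14, 0.0]
ft_force: [-0.6, -0.1, 0.5]
grip_width: 0.184
grip_force: 12.0
```

jog_arm:
  rows: "0 0 -5 0 0 0 1; 0 0 -5 0 0 0 1; -3.22 4.78 0 0 0 0 1; -3.22 4.78 0 0 0 0 1; -3.22 4.78 0 0 0 0 1"

```text
time: 19.18
position: [0.5279, 0.0796, 0.1034]
tool_rot: [-0.086, 3.139, 0.001]
ft_force: [0.7, -0.7, 0.7]
grip_width: 0.181
grip_force: 12.0
```

jog_arm:
  rows: "-3.22 4.78 0 0 0 0 1; -3.22 4.78 0 0 0 0 1; -3.22 4.78 0 0 0 0 1; 0 0 0 0 0 -0.165 1; 0 0 4 0 0 0 1"

```text
time: 19.8
position: [0.6184, 0.2283, 0.0652]
tool_rot: [-0.349, 3.116, 0.003]
ft_force: [0.6, -0.1, -0.4]
grip_width: 0.183
grip_force: 12.0
```

jog_arm:
  rows: "0 0 0 0 0 0 1; 0 0 0 0 0 0 1"

```text
time: 20.05
position: [0.6158, 0.2264, 0.0639]
tool_rot: [-0.345, 3.122, 0.0]
ft_force: [1.5, 0.7, 0.8]
grip_width: 0.181
grip_force: 12.0
```

```bash
python3 - <<'E'
from h import *
d=see("scene","s3");t=pickle.load(open("t2.pkl","rb"))
a=cv2.resize(d["img"][190:300,270:460],None,fx=3,fy=3,interpolation=cv2.INTER_CUBIC)
c=np.array([.610,.251]);y=.22
for im,D in((d,"s"),):
  for sx,sy in((1,1),(1,-1),(-1,-1),(-1,1)):
    p=c+R.from_euler("z",y).apply([sx*.053,sy*.068,0])[:2]
    q=(proj(d,[*p,.03])-[270,190])*3;cv2.circle(a,tuple(int(v) for v in q),3,(0,255,0),-1)
cv2.imwrite("pics/s3c.png",a)
b=cv2.resize(t["img"][140:230,110:210],None,fx=5,fy=5,interpolation=cv2.INTER_CUBIC)
for sx,sy in((1,1),(1,-1),(-1,-1),(-1,1)):
    p=c+R.from_euler("z",y).apply([sx*.053,sy*.068,0])[:2]
    q=(proj(t,[*p,.03])-[110,140])*5;cv2.circle(b,tuple(int(v) for v in q),3,(0,255,0),-1)
o=np.zeros((450,1070,3),np.uint8);o[:a.shape[0],:a.shape[1]]=a;o[:450,570:]=b
cv2.imwrite("pics/s3c.png",cv2.resize(o,(800,336)))
E
```

```text
(no output)
```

View pics/s3c.png

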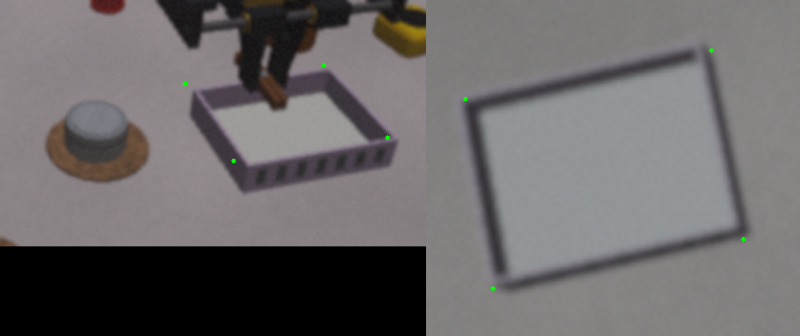

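jog_arm:
  rows: "-0.3 0 3 0 0 0 1; 0 0 2.2 0 0 0 1; 0 0 0 0 0 0 1; 0 0 0 0 0 0 1"

```text
time: 20.6
position: [0.619, 0.2273, 0.012]
tool_rot: [-0.345, 3.121, 0.001]
ft_force: [0.2, -0.6, 0.8]
grip_width: 0.182
grip_force: 12.0
```

jog_arm:
  rows: "0 0 0.3 0 0 0 1; 0 0 0 0 0 0 1; 0 0 0.2 0 0 0 1; 0 0 0 0 0 0 1"

```text
time: 21.1
position: [0.6188, 0.2273, 0.0072]
tool_rot: [-0.345, 3.122, 0.001]
ft_force: [-1.0, 0.6, 4.6]
grip_width: 0.18
grip_force: 12.0
```

jog_arm:
  rows: "0 0 0 0 0 0 0.2; 0 0 0 0 0 0 0.2; 0 0 -5 0 0 0 0.2; 0 0 -5 0 0 0 0.1; 3.4 -4.32 0 0 0 0 0"

```text
time: 21.72
position: [0.5984, 0.1827, 0.1107]
tool_rot: [-0.355, 3.111, 0.006]
ft_force: [0.3, -1.3, 0.3]
grip_width: 0.477
grip_force: 0.0
```

jog_arm:
  rows: "3.4 -4.32 0 0 0 0 0; 3.4 -4.32 0 0 0 0 0; 3.4 -4.32 0 0 0 0 0; 3.4 -4.32 0 0 0 0 0; 3.4 -4.32 0 0 0 0 0"

```text
time: 22.35
position: [0.475, -0.0719, 0.106]
tool_rot: [-0.345, 3.122, 0.0]
ft_force: [1.0, -0.9, 0.7]
grip_width: 0.498
grip_force: 0.0
```

jog_arm:
  rows: "3.4 -4.32 0 0 0 0 0; 3.35 -4.3 0 0 0 0 0; 0 0 5 0 0 0 0; 0 0 3 0 0 0 0; 0 0 0 0 0 0 0"

```text
time: 22.98
position: [0.4266, -0.169, 0.0243]
tool_rot: [0.343, -3.118, -0.001]
ft_force: [-0.9, -0.7, 0.5]
grip_width: 0.499
grip_force: 0.0
```

jog_arm:
  rows: "0 0 0 0 0 0 0; 0 0 0 0 0 0 0"

```text
time: 23.22
position: [0.4302, -0.1693, 0.0274]
tool_rot: [-0.346, 3.12, -0.0]
ft_force: [-0.2, 0.6, -0.6]
grip_width: 0.497
grip_force: 0.0
```

jog_arm:
  rows: "0 0 1.5 0 0 0 0; 0 0 0.9 0 0 0 0; 0 0 0 0 0 0 0; 0 0 0 0 0 0 0"

```text
time: 23.72
position: [0.4286, -0.1693, 0.0019]
tool_rot: [0.345, -3.122, 0.0]
ft_force: [0.6, -0.1, -0.0]
grip_width: 0.501
grip_force: 0.0
```

jog_arm:
  rows: "0 0 0 0 0 0 1; 0 0 0 0 0 0 1; 0 0 0 0 0 0 1; 0 0 0 0 0 0 1; 0 0 0 0 0 0 1"

```text
time: 24.35
position: [0.4289, -0.1691, 0.0021]
tool_rot: [-0.345, 3.122, 0.0]
ft_force: [-0.0, 0.2, 1.1]
grip_width: 0.181
grip_force: 12.0
```

jog_arm:
  rows: "0 0 -5 0 0 0 1; 0 0 -5 0 0 0 1; -3.4 4.95 0 0 0 0 1; -3.4 4.95 0 0 0 0 1; -3.4 4.95 0 0 0 0 1"

```text
time: 24.98
position: [0.4967, -0.0003, 0.1025]
tool_rot: [-0.344, 3.121, 0.001]
ft_force: [1.0, 0.0, 0.1]
grip_width: 0.181
grip_force: 12.0
```

jog_arm:
  rows: "-3.4 4.95 0 0 0 0 1; -3.4 4.95 0 0 0 0 1; -3.4 4.95 0 0 0 0 1; -3.4 4.95 0 0 0 0 1; -3.4 4.95 0 0 0 0 1"

```text
time: 25.6
position: [0.6083, 0.2785, 0.1018]
tool_rot: [0.346, -3.123, 0.0]
ft_force: [0.5, -0.3, 0.4]
grip_width: 0.186
grip_force: 12.0
```

jog_arm:
  rows: "0 0 0 0 0 0 1; 0 0 4 0 0 0 1; 0 0 4 0 0 0 1; 0 0 0 0 0 0 1; 0 0 0 0 0 0 1"

```text
time: 26.22
position: [0.6088, 0.2762, 0.0236]
tool_rot: [-0.344, 3.121, 0.0]
ft_force: [0.1, 0.5, 0.5]
grip_width: 0.179
grip_force: 12.0
```

jog_arm:
  rows: "0 0 1 0 0 0 1; 0 0 0.5 0 0 0 1; 0 0 0 0 0 0 1; 0 0 0 0 0 0 1"

```text
time: 26.72
position: [0.608, 0.2767, 0.0074]
tool_rot: [-0.345, 3.122, 0.0]
ft_force: [-0.5, 0.2, -1.3]
grip_width: 0.181
grip_force: 12.0
```

jog_arm:
  rows: "0 0 0.2 0 0 0 1; 0 0 0 0 0 0 1; 0 0 0 0 0 0 1"

```text
time: 27.1
position: [0.6083, 0.2768, 0.0061]
tool_rot: [-0.345, 3.122, 0.001]
ft_force: [-1.1, -0.4, 5.3]
grip_width: 0.179
grip_force: 12.0
```

Release, rise, and move aside for a final look.

jog_arm:
  rows: "0 0 0 0 0 0 0.3; 0 0 0 0 0 0 0.3; 0 0 0 0 0 0 0.3; 0 0 -5 0 0 0 0.3; 0 0 -6 0 0 0 0.3"

```text
time: 27.72
position: [0.6066, 0.2762, 0.1146]
tool_rot: [0.345, -3.119, 0.003]
ft_force: [0.9, 0.4, 1.0]
grip_width: 0.348
grip_force: 0.0
```

jog_arm:
  rows: "0 0 -6 0 0 0 0.3; 1.5 5.5 0 0 0 0 0.3; 1.5 5.5 0 0 0 0 0.3; 1.5 5.5 0 0 0 0 0.3; 1.5 5.5 0 0 0 0 0.3"

```text
time: 28.35
position: [0.5002, 0.4797, 0.175]
tool_rot: [-0.345, 3.122, 0.0]
ft_force: [-0.4, -0.2, -0.6]
grip_width: 0.35
grip_force: 0.0
```

jog_arm:
  rows: "0 0 0 0 0 0 0.3; 0 0 0 0 0 0 0.3; 0 0 0 0 0 0 0.3; 0 0 0 0 0 0 0.3"

```text
time: 28.85
position: [0.5024, 0.4767, 0.1753]
tool_rot: [-0.341, 3.123, -0.0]
ft_force: [-0.1, -0.1, -0.5]
grip_width: 0.35
grip_force: 0.0
```

```bash
python3 - <<'E'
from h import *
see("top","t4");see("scene","s4")
E
```

```text
(no output)
```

View pics/t4.png

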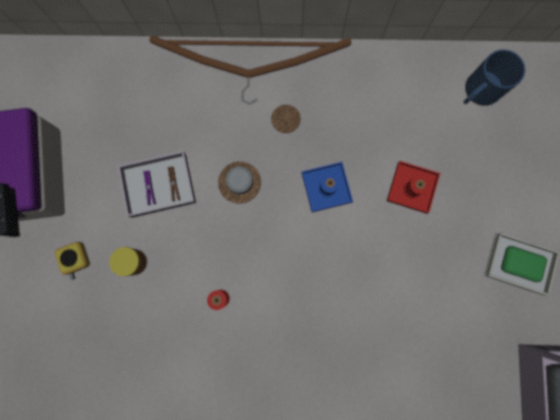

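View pics/s4.png

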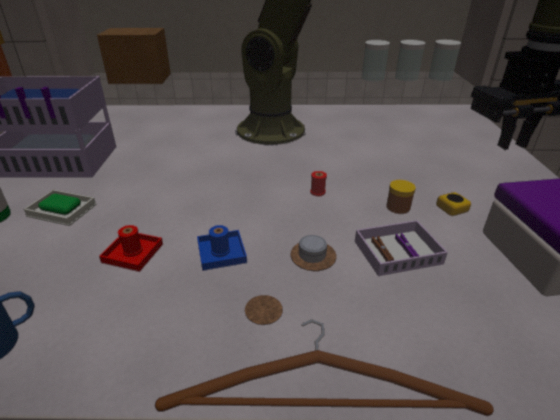

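Everything is in place. Both pins lie apart on the basket floor (top view: 150,187 and 174,184), and the spools stand in their bins (330,184 and 419,185). The tin is centred on the larger mat (239,180), and the jar hasn't moved (125,262).

```bash
python3 -c "
from bench import ticket
print(ticket.close_job())"
```

```text
the job is handed in; nothing more can be done
None
```

I handed the job in at about 29 s: the final pictures show both clothespins, both spools and the tin in their places and the jar unmoved, though handing in returned no verdict.

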